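# Index the gauging stage and stand a taper tool holder in it

### The job

Bring the stage's empty taper socket out from under the dial gauge to the loading position: pull up the red index plunger, swing the turntable counter-clockwise to the next hole and let the plunger drop in so that it locks. Then take the steel taper tool holder out of its slanted orange pocket, stand it upright in the socket, taper down, and lower it fully home with its flange flush on the socket's rim before letting go. Leave the table locked there and do not disturb the microscope, the angle plate or the test block.

Things in the scene. Friction and masses are not known exactly. Their poses are not given: they have to be found in the camera images.
- stage: Fixed index stage: round grey base, 310 mm across, 20 mm high. Origin: on the work surface on the turning axis; z up, x towards the foot of the dial-gauge post. An aluminium turntable 224 mm across turns on it, top face 36 mm up.
- gauge_tip (a point): Red tip of the fixed dial gauge, 206 mm above the work surface, 90 mm along the stage's x. The gauge (52 mm dial, centre 262 mm up, 18 mm deep) hangs on a level arm 285 mm up from a 20 mm post 320 mm high, 185 mm along the stage's x. A holder cannot be put in below it.
- turntable (a joint): Turntable angle, rad, about the stage's z, counter-clockwise from above. 0 at the start: locked, socket under the gauge. 1.257 (72 degrees): locked in the only other hole, the loading position. Stops 0.05 rad beyond each. Turns (0.12 N m friction) only while the plunger is up 12 mm or more; 0.01 rad play when locked.
- plunger (a joint): How far the spring plunger is pulled up, m: 0 down (locked), 0.016 its stop. The spring pulls down with 5 N when down, 9 N when up. Its 10 mm pin has a round end: let go within 3 mm of the hole it snaps in; elsewhere it rests on the base, up about 0.011.
- knob (a point): Middle of the plunger's round upright red grip, 34 mm across, 30 mm high, on a lug of the turntable 125 mm from the turning axis, swinging with it. Plunger down, this point is 77 mm above the work surface. Below the grip: 5 mm of thin stem, then a barrel 28 mm across, top 57 mm up; the lug's top is 35 mm up.
- socket_mouth (a point): Centre of the mouth of the upright steel taper socket on the turntable, in the plane of its flat rim, 103 mm above the work surface, 90 mm from the turning axis; turns with the table (at joint 0 it is along the stage's x). Boss 72 mm across; bore 46 mm across at the mouth, 27 mm at 65 mm depth: 0.8 mm play round the holder's taper.
- holder: Steel taper tool holder, 0.7 kg, round about its z. Origin: on the axis in the flange's lower face. Taper 65 mm to -z, 44 mm across at the flange, 26 at the end. To +z: flange 63 across to 18 mm, neck 37 across to 40, nut (to grip) 42 across from 40 to 80, the end. At the start z leans 35 degrees from vertical, over the robot's side. Seated: origin at socket_mouth, z up.
- pocket: Fixed storage pocket: orange taper sleeve 72 mm across on a black 150 x 110 mm base. Origin: on the work surface, 88 mm below the mouth's centre. The sleeve leans 35 degrees from vertical, its mouth towards the pocket's own -x. The holder comes out along its own axis (70 mm to be clear, 1.2 mm play).
- microscope: Bystander: upright grey and black measuring microscope, 64 mm across (a handle block reaches 47 mm to its -x), 147 mm tall. Origin under its centre.
- angle_plate: Bystander: aluminium L-shaped angle plate, 90 x 70 mm foot, 70 mm high wall on its +x edge. Origin under the middle of the foot.
- test_block: Bystander: round steel hardness test block, 68 mm across, 18 mm high. Origin under its centre.
Things that resemble listed ones, but are neither listed nor needed, are in the scene too. What is shaped like the pocket but blue or purple is not meant.

How it is judged (in metres and radians):
On the way, in this order (a step that is already met when the one before it is completed fails the run):
1. the turntable stands at the loading hole (joint 1.257 within 0.025 rad), the plunger is down (under 3 mm) and let go (value of joint turntable between 1.2316 and 1.2816 rad and value of joint plunger below 0.003 m and contact force between the fingers and turntable below 0.3 N), for 0.2 s.
2. the holder is out of the pocket, held by the gripper (distance between holder and pocket above 0.17 m and contact force between the fingers and holder above 1 N), for 0.1 s.
3. the holder is home in the socket (within 3 mm sideways, 2.5 mm in height, upright within 0.04 rad) while the gripper still holds it (horizontal distance between holder and socket_mouth below 0.003 m and z of holder in the frame of socket_mouth between -0.0025 and 0.0025 m and angle between holder's own z axis and vertical below 0.04 rad and contact force between the fingers and holder above 1 N), for 0.1 s.
At the end, for the whole second after the job is handed in: The holder stands at rest in the socket, its flange on the rim: origin within 3 mm of the socket's mouth centre sideways and 2.5 mm in height, axis within 0.04 rad of vertical; the turntable stands at 1.257 rad within 0.025 and the plunger is down to under 3 mm (horizontal distance between holder and socket_mouth below 0.003 m and z of holder in the frame of socket_mouth between -0.0025 and 0.0025 m and angle between holder's own z axis and vertical below 0.04 rad and value of joint turntable between 1.2316 and 1.2816 rad and value of joint plunger below 0.003 m and linear speed of holder below 0.01 m/s); the robot touches nothing.
It fails at once if The measuring microscope is pushed more than 15 mm or tipped (distance of microscope from where it was at the start of the episode above 0.015 m or angle between microscope's own z axis and vertical above 0.3 rad).
It fails at once if The angle plate is pushed more than 15 mm or tipped (distance of angle_plate from where it was at the start of the episode above 0.015 m or angle between angle_plate's own z axis and vertical above 0.3 rad).
It fails at once if The test block is pushed more than 15 mm or tipped (distance of test_block from where it was at the start of the episode above 0.015 m or angle between test_block's own z axis and vertical above 0.3 rad).
It also fails if it takes over 58 s, if anything falls off the work surface, if the arm or the gripper's body presses on something with over 40 N, if the wrist force passes 120 N, or if a joint passes its speed limit or range.

### The arm

A 6-joint arm with a two-finger parallel gripper is mounted at the origin on the work surface. World frame = base frame: x ahead of the robot, y to its left, z up, the work surface at z = 0. Lengths are in m, angles in degrees, forces in N, time in s.
With the tool pointing down it reaches from about 0.25 to 0.725 m from the base axis. Payload 9.7 kg.
Tool frame: the origin (TCP) lies midway between the tips of the shut fingers; the grasp point (between the pads) lies bot.hold_point_z behind it (bot.hold_point_z is the distance from the TCP to the grasp point, in m); z points along the fingers, y is the line along which they close (so a half turn about z gives the same grasp; the last joint's range is limited). The gripper opens to 85 mm and grips with 20 to 120 N. Pads are 22 mm wide; open, the fingers measure 114 mm over their backs; the gripper's body (76 mm by 85 mm) begins 54 mm behind the grasp point. The pads swing forward as they close: fully open they stand 13 mm farther back than shut.
Start: joints at [-70.302, 4.979, 10.078, 95.1, 0, 90], TCP at [0.185, -0.518, 0.231] pointing down, gripper open.
Joint ranges: [-179.16, 179.16], [-48.56, 103.87], [-65.8, 70.77], [-126.05, 130.52], [-82.76, 87.17], [-180, 180]. Speed limits (degrees/s): [127.2, 127.2, 147.25, 180, 180, 180].

### API

Orientations are given as [roll, pitch, yaw] about the fixed x, y, z axes, in that order (R = Rz(yaw) Ry(pitch) Rx(roll)).
In Python, from workcell import bot, camera, camera_model, ticket gives the robot as it stands.
- The arm moves only by the tool send_rows, never from a script. Its argument "targets" is text: rows parted by semicolons, each of 5 numbers parted by spaces: the shift along the tool's x, y, z in mm, then the turn about the tool's z in degrees, then the closure in counts, from 0 (fully open) to 255 (shut). A call has 1 to 20 rows; each row is the pose to reach, as a shift and turn from the pose commanded when the call began, along the tool's axes at that moment; what a row does not reach only later rows make up. A row lasts 1/8 s, in which the tool goes at most 62.5 mm and 10.7 degrees, less where a joint would pass 70% of its speed; a pose out of reach is approached as far as the arm can. A call with a gripper value outside its range is refused whole. The fingers move at their own pace and stop on an object; "newtons" is the grip in N (left out, the last holds). Time passes only in rows, so rows that repeat a pose let the fingers close. It gives the time, the measured TCP pose, the force, the opening and the grip force at its end, in the units of the state.
- bot.get_obs(): the state, without advancing time (a new reading comes with each control period).
- camera(name): name is "scene" or "top" or "wrist"; returns the picture (480x640x3 uint8, blue, green, red); there is no depth.
- camera_model(name): a dict with "K" (3x3 intrinsics, pixels), "dist_coeffs" ([k1, k2, p1, p2, k3] as OpenCV has them; the pictures are not rectified), "pose" (4x4, takes a point from camera to world coordinates); the wrist camera has in their place "T_tool_cam" (4x4, takes a point from camera to tool coordinates, whose origin is the TCP and whose axes are the flange's). Camera axes: x right, y down, z forward; pixel columns grow to the right and rows downward; lengths in m; the calibration is good to about 2 mm. A picture is of the moment at which its call begins: read the wrist's pose just before it. camera_model takes no time and is no camera call.
- ticket.job_done(): hands the job in; it is judged then, once.
The state is a dict: "time": time; "q": joint angles; "qd": joint speeds; "joint_efforts": joint torques, N m; "ee_pos": TCP position; "tcp_rot": TCP orientation; "wrist_force": force on the tool from outside, world axes, zero at the start; "torque": the same for the moment, N m; "opening": finger opening in m; "grasp_force": force on a finger pad.
Only numpy, scipy, OpenCV 4.12 (cv2) and the standard library are available. Lean on these libraries where they do the work, as an engineer would, in place of code of your own. Each camera call takes 0.05 s, during which the arm holds its last target. There are 200 camera calls.

## Working session

There is one attempt and no reset: what is moved stays moved. The work goes in short steps, Python scripts to look and compute and a tool call to move; the robot and the scene stay as the last step left them, time stands still between calls to the robot, and variables do not carry over. Pictures are saved under pics/ and viewed, at most 12 in all, crops included, and the job is handed in when it is done.

Besides the shell and the picture viewer there is one more tool, called after "Emit:" as name(argument=value, ...) on one line, values as JSON. send_rows: Moves the arm, as the interface text tells. Its arguments: {"type":"object","properties":{"targets":{"type":"string"},"newtons":{"type":"number"}},"required":["targets"]}

```bash
ls; mkdir -p pics
python3 - <<'E'
from workcell import bot,camera,camera_model
import cv2,numpy as np
np.set_printoptions(precision=4,suppress=True)
print(bot.get_obs(),bot.hold_point_z)
for n in("scene","top","wrist"):
    cv2.imwrite(f"pics/{n}0.png",camera(n)); print(n,camera_model(n))
E
```

```text
pics
{'time': 0.0, 'q': array([-70.3026,   5.0104,  10.0338,  95.0993,  -0.0007,  89.9995]), 'qd': array([-0.0789,  0.0734, -0.0508,  0.0164, -0.0237,  0.0778]), 'joint_efforts': array([  0.0051, -52.0384,  46.4813,   0.0159,   0.0003,   0.    ]), 'ee_pos': array([ 0.1853, -0.5176,  0.2306]), 'tcp_rot': array([-179.9241,    0.0006,   19.6978]), 'wrist_force': array([ 0.6545, -0.0727,  0.2739]), 'torque': array([-0.0128,  0.0009, -0.0545]), 'grasp_force': 0.0, 'opening': 0.08535537283004431} 0.0187
scene {'K': array([[598.6972,   0.    , 314.9544],
       [  0.    , 598.6972, 238.0406],
       [  0.    ,   0.    ,   1.    ]]), 'dist_coeffs': array([-0.15,  0.  ,  0.  ,  0.  ,  0.  ]), 'pose': array([[ 0.7036,  0.5081, -0.4968,  1.2729],
       [ 0.7106, -0.5065,  0.4883, -0.6219],
       [-0.0035, -0.6966, -0.7174,  1.2037],
       [ 0.    ,  0.    ,  0.    ,  1.    ]])}
top {'K': array([[543.2214,   0.    , 320.2057],
       [  0.    , 543.2214, 233.8905],
       [  0.    ,   0.    ,   1.    ]]), 'dist_coeffs': array([-0.0192,  0.    ,  0.    ,  0.    ,  0.    ]), 'pose': array([[-0.1039, -0.9713,  0.2139,  0.223 ],
       [-0.9946,  0.103 , -0.0153,  0.1196],
       [-0.0072, -0.2143, -0.9767,  1.6248],
       [ 0.    ,  0.    ,  0.    ,  1.    ]])}
wrist {'K': array([[398.6242,   0.    , 319.8062],
       [  0.    , 398.6242, 246.7764],
       [  0.    ,   0.    ,   1.    ]]), 'dist_coeffs': array([0.0281, 0.    , 0.    , 0.    , 0.    ]), 'T_tool_cam': array([[ 0.0006, -0.9537, -0.3009,  0.0764],
       [ 1.    ,  0.0007, -0.0001, -0.0004],
       [ 0.0003, -0.3009,  0.9537, -0.1432],
       [ 0.    ,  0.    ,  0.    ,  1.    ]])}
```

View pics/top0.png

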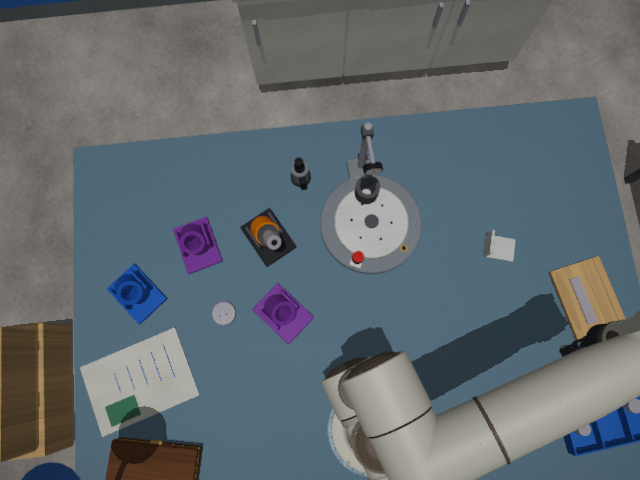

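View pics/scene0.png

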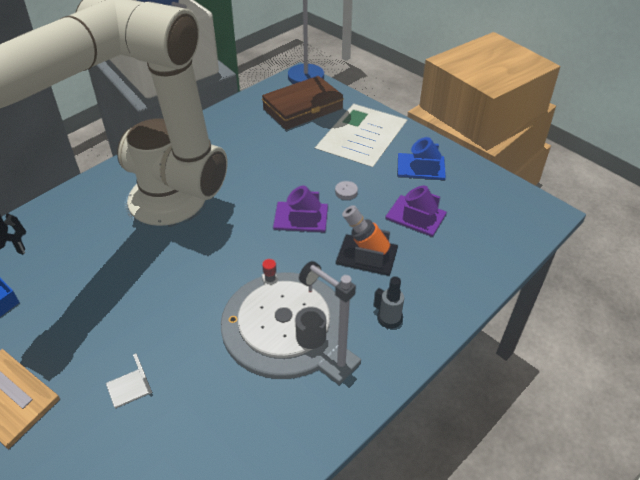

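Top view: the red knob is at (358,257) and the stage centre at about (371,222). An orange bush marks the loading hole at (404,247), and the gauge and socket are near (367,188). Three sleeves look like the pocket: purple ones at (283,312) and (197,245), and a blue one at (135,290). The one meant is orange, at (267,235), and it holds the grey holder. Next I'll measure these.

```bash
cat > h.py <<'E'
from workcell import bot,camera,camera_model
import cv2,numpy as np
from scipy.spatial.transform import Rotation as R
np.set_printoptions(precision=4,suppress=True)
def rt(o): 
    T=np.eye(4); T[:3,:3]=R.from_euler('xyz',o['tcp_rot'],degrees=True).as_matrix(); T[:3,3]=o['ee_pos']; return T
def pose(n,o=None):
    m=camera_model(n); return m['pose'] if n!='wrist' else rt(o or bot.get_obs())@m['T_tool_cam']
def ray(n,uv,P=None):
    m=camera_model(n); P=pose(n) if P is None else P
    p=cv2.undistortPoints(np.array(uv,float).reshape(-1,1,2),m['K'],m['dist_coeffs']).reshape(-1,2)
    d=np.c_[p,np.ones(len(p))]@P[:3,:3].T
    return P[:3,3],d
def plane(n,uv,z,P=None):
    c,d=ray(n,uv,P); return c+d*((z-c[2])/d[:,2])[:,None]
def tri(obs):  # list of (origin,dir)
    A=np.zeros((3,3));b=np.zeros(3)
    for c,d in obs:
        d=d/np.linalg.norm(d);M=np.eye(3)-np.outer(d,d);A+=M;b+=M@c
    x=np.linalg.solve(A,b)
    return x,[np.linalg.norm(np.cross(x-c,d/np.linalg.norm(d)))for c,d in obs]
def hsv(im,lo,hi): return cv2.inRange(cv2.cvtColor(im,cv2.COLOR_BGR2HSV),np.array(lo),np.array(hi))
def blobs(m,amin=20):
    n,l,s,c=cv2.connectedComponentsWithStats(m); return [(s[i,4],c[i],s[i,:4]) for i in range(1,n) if s[i,4]>=amin]
def project(n,X,P=None):
    m=camera_model(n);P=pose(n) if P is None else P;E=np.linalg.inv(P)
    return cv2.projectPoints(np.atleast_2d(X).astype(float),cv2.Rodrigues(E[:3,:3])[0],E[:3,3],m['K'],m['dist_coeffs'])[0].reshape(-1,2)
E
python3 - <<'E'
from h import *
C={}
for n in("top","scene"):
    im=cv2.imread(f"pics/{n}0.png")
    red=hsv(im,[0,170,90],[6,255,255])|hsv(im,[174,170,90],[180,255,255])
    org=hsv(im,[8,170,90],[20,255,255])
    print(n,"red",blobs(red)); print(n,"org",blobs(org,8))
    C[n]=max(blobs(red),key=lambda b:b[0])[1]
print(tri([(ray(n,C[n])[0],ray(n,C[n])[1][0]) for n in C]))
im=cv2.imread("pics/top0.png")
m=hsv(im,[0,0,165],[180,40,255]); m[:150]=0;m[285:]=0;m[:,:310]=0;m[:,430:]=0
pts=cv2.findNonZero(m); h=cv2.convexHull(pts)[:,0]
w=plane("top",h,0.036)
(c,r)=cv2.minEnclosingCircle(w[:,:2].astype(np.float32)); print("table",c,r)
m=hsv(im,[0,0,70],[180,40,140])
s=im[150:285,310:430]
big=cv2.resize(im[140:290,230:430],None,fx=4,fy=4,interpolation=cv2.INTER_CUBIC); cv2.imwrite("pics/topcrop.png",big)
E
```

```text
top red [(np.int32(91), array([357.4835, 256.7363]), array([352, 252,  11,  11], dtype=int32))]
top org [(np.int32(268), array([259.9142, 224.8134]), array([250, 216,  29,  28], dtype=int32))]
scene red [(np.int32(78), array([268.6282, 263.6667]), array([263, 260,  12,   8], dtype=int32))]
scene org [(np.int32(351), array([377.584 , 240.6325]), array([359, 224,  30,  29], dtype=int32))]
(array([ 0.4812, -0.005 ,  0.0859]), [np.float64(0.0011855677605215461), np.float64(0.0011855677605214993)])
table (0.5777631402015686, -0.05172258988022804) 0.12679867446422577
```

View pics/topcrop.png

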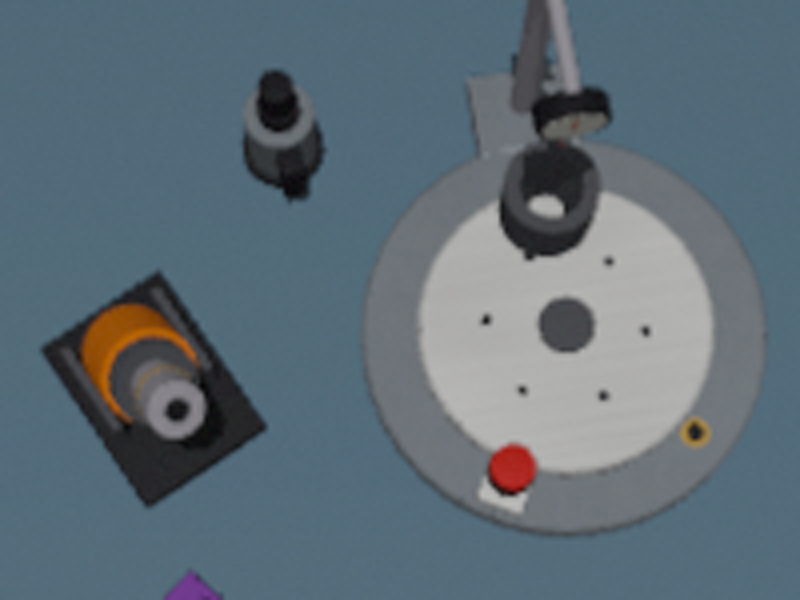

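The crop confirms the orange pocket with the holder leaning down-right at crop (175,410). The knob is at crop (512,468), the bush at (695,432) and the hub at (567,325).

Run:
```python
from h import *
f=lambda u,v:(u/4+230-.4,v/4+140-.4)
hub=plane("top",f(567,325),.037)[0]; bush=plane("top",f(695.5,432),.020)[0]
k=plane("top",(357.5,256.7),.091)[0]
im=cv2.imread("pics/top0.png")
# base rim points from crop extremes: left 363,325 right 766,330 bottom 567,534
print("hub",hub,"bush",bush,np.linalg.norm((bush-hub)[:2]),"knob",k,np.linalg.norm((k-hub)[:2]))
a=lambda p:np.degrees(np.arctan2(*(p-hub)[1::-1]))
print(a(bush),a(k),a(bush)-a(k))
rim=plane("top",[f(363,325),f(766,330),f(567,534)],.020);print(rim)
b=cv2.cvtColor(im,cv2.COLOR_BGR2HSV)
m=((b[:,:,1]<60)&(b[:,:,2]>90)).astype(np.uint8)*255; m[:190]=0;m[285:]=0;m[:,:310]=0;m[:,430:]=0
hh=cv2.convexHull(cv2.findNonZero(m))[:,0]; hh=hh[hh[:,1]>193]
w=plane("top",hh,.020)[:,:2]
A=np.c_[2*w,np.ones(len(w))]; s=np.linalg.lstsq(A,(w**2).sum(1),rcond=None)[0]; print("base fit",s[:2],np.sqrt(s[2]+s[0]**2+s[1]**2),len(w))
so=plane("top",f(549,205),.103)[0];print("sock",so,np.linalg.norm((so-hub)[:2]),a(so))
n=plane("top",f(176,410),.2)[0];print("nut approx",n)
```

```text
hub [ 0.5945 -0.0624  0.037 ] bush [ 0.5061 -0.1501  0.02  ] 0.12448435124554023 knob [ 0.4812 -0.0037  0.091 ] 0.12760579984916098
-135.20916455318653 152.6131899744093 -287.82235452759585
[[ 0.6148  0.0898  0.02  ]
 [ 0.5786 -0.2141  0.02  ]
 [ 0.4396 -0.0445  0.02  ]]
base fit [ 0.5922 -0.0607] 0.15430698647216115 36
sock [ 0.6698 -0.053   0.103 ] 0.0759510153721114 7.135895565720181
nut approx [0.5258 0.2237 0.2   ]
```

Emit:
send_rows(targets="45 -38 3 5 0;90 -77 6 10 0;135 -115 9 15 0;181 -154 12 20 0;226 -192 15 25 0;271 -230 18 30 0;316 -269 21 35 0;361 -307 24 40 0;406 -346 27 45 0;452 -384 30 47 0;452 -384 30 47 0;452 -384 30 47 0")

```text
time: 1.65
ee_pos: [0.4147, -0.1601, 0.2022]
tcp_rot: [-177.3, 0.1, -22.8]
wrist_force: [-0.3, -0.8, -0.0]
opening: 0.0853
grasp_force: 0.0
```

Run:
```python
from h import *
o=bot.get_obs();P=pose("wrist",o);im=camera("wrist");cv2.imwrite("pics/w1.png",im)
print(o['time'],o['ee_pos'],o['tcp_rot'],o['q'])
red=hsv(im,[0,150,60],[8,255,255])|hsv(im,[172,150,60],[180,255,255])
for b in blobs(red,200): print(b, plane("wrist",b[1],.092,P))
```

```text
1.65 [ 0.4147 -0.1601  0.2022] [-177.2535    0.112   -22.8231] [-22.8694  -9.8283  -7.489   92.4535   2.7464 179.9536]
(np.int32(2068), array([ 82.765 , 229.8119]), array([ 56, 206,  55,  49], dtype=int32)) [[ 0.4836 -0.0105  0.092 ]]
```

View pics/w1.png

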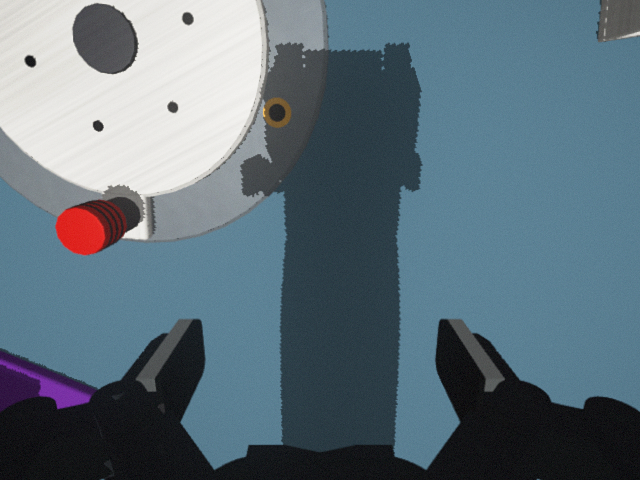

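Joint 6 hit its limit (q6 = q1 + 180 − yaw), so I'll turn back.

Emit:
send_rows(targets="0 0 0 -10 0;0 0 0 -20 0;0 0 0 -30 0;0 0 0 -43 0;0 0 0 -43 0;0 0 0 -43 0")

```text
time: 2.45
ee_pos: [0.4151, -0.1591, 0.2023]
tcp_rot: [-177.9, -1.8, 20.2]
wrist_force: [-0.8, -0.7, -0.5]
opening: 0.0855
grasp_force: 0.0
```

Run:
```python
from h import *
o=bot.get_obs();P=pose("wrist",o);im=camera("wrist");cv2.imwrite("pics/w2.png",im)
print(o['time'],o['ee_pos'],o['tcp_rot'],o['q'])
red=hsv(im,[0,150,60],[8,255,255])|hsv(im,[172,150,60],[180,255,255])
for b in blobs(red,200): print(b, plane("wrist",b[1],.092,P))
```

```text
2.45 [ 0.4151 -0.1591  0.2023] [-177.9055   -1.8154   20.2498] [-22.7421  -9.8406  -7.4887  92.4532   2.7696 136.9725]
(np.int32(2931), array([130.3344,  55.1112]), array([100,  24,  61,  63], dtype=int32)) [[ 0.4837 -0.0094  0.092 ]]
```

```bash
cat >> h.py <<'E'
def totool(d,o=None): return rt(o or bot.get_obs())[:3,:3].T@np.array(d,float)*1000
E
python3 - <<'E'
from h import *
o=bot.get_obs();print(totool(np.array([.482,-.007,.165])-o['ee_pos']),rt(o)[:3,2])
E
```

```text
[ 114.0349 -118.0132   45.3112] [ 0.0171  0.0453 -0.9988]
```

Emit:
send_rows(targets="38 -39 15 0 0;76 -79 30 0 0;114 -118 45 0 0;114 -118 45 0 0;114 -118 45 0 0")

```text
time: 3.12
ee_pos: [0.4817, -0.0069, 0.1653]
tcp_rot: [-177.9, -1.8, 20.3]
wrist_force: [0.4, -0.3, 0.2]
opening: 0.0852
grasp_force: 0.0
```

Run:
```python
from h import *
o=bot.get_obs();P=pose("wrist",o);im=camera("wrist");cv2.imwrite("pics/w3.png",im)
print(o['time'],o['ee_pos'],o['tcp_rot'],o['q'])
red=hsv(im,[0,150,60],[8,255,255])|hsv(im,[172,150,60],[180,255,255])
for b in blobs(red,200):
    x=plane("wrist",b[1],.092,P)[0];print(b, x); x[2]=.055; print(totool(x-o['ee_pos'],o))
org=hsv(im,[8,120,60],[25,255,255])
for b in blobs(org,100): print('org',b,plane("wrist",b[1],.02,P))
```

```text
3.125 [ 0.4817 -0.0069  0.1653] [-177.9015   -1.7917   20.301 ] [ -2.3762  -6.0896  -8.2508  86.995    2.627  157.3094]
(np.int32(2582), array([328.3772, 259.5933]), array([300, 231,  58,  58], dtype=int32)) [ 0.4848 -0.0076  0.092 ]
[ -0.7368   5.8261 110.1767]
org (np.int32(367), array([522.5504, 273.5777]), array([507, 260,  31,  26], dtype=int32)) [[ 0.5054 -0.1548  0.02  ]]
```

Emit:
send_rows(targets="-1 5 35 0 0;-1 5 70 0 0;-1 5 95 0 0;-1 5 107 0 0;-1 5 107 0 80;-1 5 107 0 200;-1 5 107 0 255;-1 5 107 0 255;-1 5 107 0 255;-1 5 107 0 255", newtons=60)

```text
time: 4.42
ee_pos: [0.4852, -0.0072, 0.0596]
tcp_rot: [-178.0, -1.9, 20.3]
wrist_force: [-1.5, 0.5, 5.5]
opening: 0.0326
grasp_force: 59.2
```

Run:
```python
from h import *
o=bot.get_obs();print(o['time'],o['ee_pos'],o['tcp_rot'],o['wrist_force'],o['torque'],o['opening'],o['grasp_force'])
print(totool([0,0,.014]))
# arc, after lift: hub centre, knob from TCP+z*hold
T=rt(o);g=o['ee_pos']
hub=np.array([.5935,-.0615]); k=(T[:3,3]-T[:3,2]*.022)[:2]; v=k-hub; print("grasp xy",k,np.linalg.norm(v),np.degrees(np.arctan2(v[1],v[0])))
```

```text
4.425 [ 0.4852 -0.0072  0.0596] [-177.986    -1.916    20.3031] [-1.4587  0.4769  5.5197] [-0.6205  0.0724 -0.0802] 0.032613749357899374 59.151567220687866
[  0.4681  -0.4917 -13.9835]
grasp xy [ 0.4848 -0.0082] 0.12106331687856497 153.8763753773243
```

Run:
```python
from h import *
o=bot.get_obs()
c=np.array([.5952,-.0668]);v=np.array([.4848,-.0080])-c
for t in range(0,73,6):
    r=np.radians(t);q=np.array([[np.cos(r),-np.sin(r)],[np.sin(r),np.cos(r)]])@v-v
    print("%.0f %.0f %.0f %d 255;"%(*totool([*q,.0145]),-t),end='')
```

```text
0 -1 -14 0 255;-9 9 -15 -6 255;-17 19 -16 -12 255;-24 30 -16 -18 255;-30 41 -17 -24 255;-35 54 -18 -30 255;-39 66 -18 -36 255;-41 79 -19 -42 255;-41 92 -19 -48 255;-41 105 -20 -54 255;-39 118 -20 -60 255;-36 131 -20 -66 255;-31 143 -21 -72 255;
```

Emit:
send_rows(targets="0 0 -4 0 255;0 0 -8 0 255;1 0 -12 0 255;1 0 -14 0 255;1 0 -14 0 255")

```text
time: 5.05
ee_pos: [0.485, -0.0074, 0.0719]
tcp_rot: [-177.9, -1.8, 20.3]
wrist_force: [2.5, -0.4, -8.5]
opening: 0.0323
grasp_force: 60.2
```

Emit:
send_rows(targets="0 0 -2 0 255;0 0 -2 0 255;-9 10 -3 -6 255;-17 20 -4 -12 255;-24 31 -4 -18 255;-30 42 -5 -24 255;-35 55 -6 -30 255;-39 67 -6 -36 255;-41 80 -7 -42 255;-41 93 -7 -48 255;-41 106 -8 -54 255;-39 119 -8 -60 255;-36 132 -8 -66 255;-31 144 -9 -72 255;-31 144 -9 -72 255;-31 144 -9 -72 255")

```text
time: 7.05
ee_pos: [0.5064, -0.1514, 0.0743]
tcp_rot: [178.9, -2.8, 92.4]
wrist_force: [7.6, 7.3, -9.2]
opening: 0.0325
grasp_force: 61.8
```

Run:
```python
from h import *
o=bot.get_obs();print(o['time'],o['ee_pos'],o['tcp_rot'],o['wrist_force'],o['torque'],o['opening'],o['grasp_force'],o['q'])
print(totool([0,0,-.016]))
im=camera("top");cv2.imwrite("pics/top2.png",im)
cv2.imwrite("pics/top2c.png",cv2.resize(im[140:290,230:430],None,fx=4,fy=4))
```

```text
7.05 [ 0.5064 -0.1514  0.0743] [178.9084  -2.8247  92.4344] [ 7.6253  7.2618 -9.1766] [ 1.2844 -0.4532  0.1164] 0.032544227488300284 61.80517494678497 [-18.2812   1.8817 -10.5744  77.5216   3.028   69.3119]
[-0.7885 -0.3044 15.9777]
```

View pics/top2c.png

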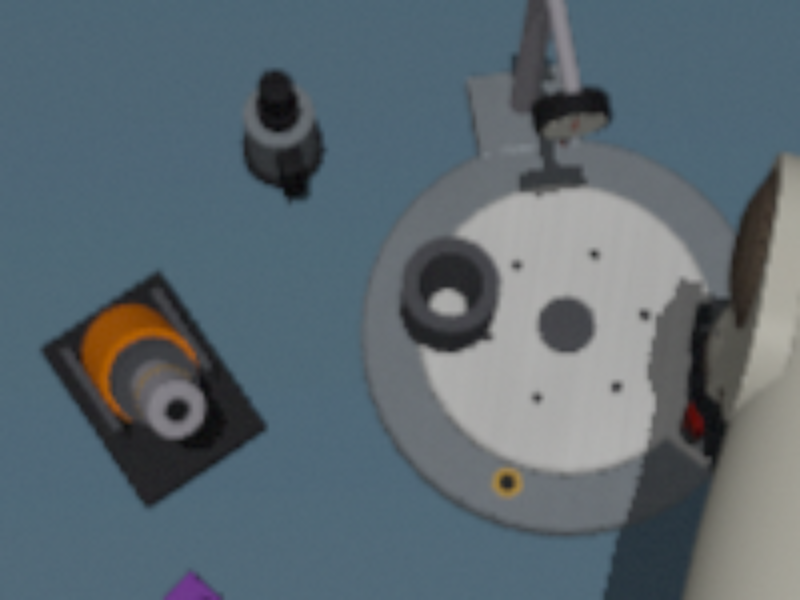

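Run:
```python
from h import *
f=lambda p:np.c_[p[:,0]/4+229.6,p[:,1]/4+139.6]
def dots(fn):
    im=cv2.imread(fn); b=cv2.cvtColor(im,cv2.COLOR_BGR2GRAY).astype(float)
    m=(b<130).astype(np.uint8)*255
    g=[]
    big=cv2.resize(b,None,fx=8,fy=8,interpolation=cv2.INTER_CUBIC)
    m=(big<150).astype(np.uint8)*255
    hub=plane("top",(371.5,221.0),.036)[0][:2]
    for a,c,s in blobs(m,40):
        if a>1200: continue
        uv=(c+.5)/8-.5; w=plane("top",uv,.036)[0][:2]; d=w-hub
        if .03<np.linalg.norm(d)<.095: g.append((np.degrees(np.arctan2(d[1],d[0])),np.linalg.norm(d),w))
    return g
A=dots("pics/top0.png");B=dots("pics/top2.png")
for G in(A,B):
    for g in G: print(g)
    w=np.array([g[2] for g in G]); 
def fit(G):
    w=np.array([g[2] for g in G if .04<g[1]<.075]);s=np.linalg.lstsq(np.c_[2*w,np.ones(len(w))],(w**2).sum(1),rcond=None)[0];c=s[:2]
    a=np.degrees(np.arctan2(*(w-c).T[::-1]))%60
    return c,np.sqrt(s[2]+c@c),a,len(w)
print(fit(A),fit(B))
```

```text
(np.float64(-38.43890864079666), np.float64(0.05955242740146591), array([ 0.6409, -0.0999]))
(np.float64(79.59518908203496), np.float64(0.061460818015472214), array([ 0.6053, -0.0025]))
(np.float64(-100.02548183182739), np.float64(0.05844693386760939), array([ 0.584 , -0.1205]))
(np.float64(139.0723348911283), np.float64(0.06061489891898543), array([ 0.5484, -0.0232]))
(np.float64(-160.43867979815428), np.float64(0.059535427031402854), array([ 0.5381, -0.0828]))
(np.float64(-27.135504293397513), np.float64(0.05947287553621478), array([ 0.6471, -0.09  ]))
(np.float64(32.52646640452322), np.float64(0.06052579597479611), array([ 0.6452, -0.0304]))
(np.float64(-87.79243722068367), np.float64(0.05864271477754808), array([ 0.5965, -0.1215]))
(np.float64(-149.02616672269411), np.float64(0.05897582534551196), array([ 0.5436, -0.0933]))
(np.float64(150.36581459580592), np.float64(0.060293809773216044), array([ 0.5418, -0.0331]))
(array([ 0.5945, -0.0615]), np.float64(0.060066810910147504), array([20.366 , 19.6416, 19.9191, 20.2452, 20.6877]), 5) (array([ 0.5944, -0.0617]), np.float64(0.059809336100163694), array([31.7813, 31.6619, 31.9955, 31.8585, 31.4319]), 5)
```

Emit:
send_rows(targets="0 0 5 0 255;-1 0 10 0 255;-1 0 13 0 255;-1 0 15 0 255;-1 0 15 0 255;-1 0 15 0 255")

```text
time: 7.85
ee_pos: [0.5066, -0.1516, 0.0599]
tcp_rot: [178.9, -2.8, 92.5]
wrist_force: [6.1, 8.7, -5.4]
opening: 0.0326
grasp_force: 62.6
```

Emit:
send_rows(targets="0 0 0 0 120;0 0 0 0 60;0 0 0 0 0;0 0 0 0 0;0 0 -5 0 0;0 0 -30 0 0;0 0 -60 0 0;0 0 -90 0 0;0 0 -110 0 0;0 0 -110 0 0")

```text
time: 9.1
ee_pos: [0.5052, -0.159, 0.1714]
tcp_rot: [178.8, -2.5, 92.3]
wrist_force: [0.0, 0.0, 1.2]
opening: 0.0853
grasp_force: 0.0
```

Run:
```python
from h import *
o=bot.get_obs();P=pose("wrist",o);im=camera("wrist");cv2.imwrite("pics/w4.png",im)
print(o['time'],o['ee_pos'],o['tcp_rot'],o['q'])
red=hsv(im,[0,150,60],[8,255,255])|hsv(im,[172,150,60],[180,255,255])
for b in blobs(red,200): print(b, plane("wrist",b[1],.092,P))
cv2.imwrite("pics/top3.png",camera("top")); im=camera("scene");cv2.imwrite("pics/scene3.png",im)
```

```text
9.1 [ 0.5052 -0.159   0.1714] [178.7651  -2.5014  92.3489] [-18.9683   1.087   -0.6538  88.0175   2.779   68.7157]
(np.int32(2461), array([319.3043, 250.8293]), array([292, 223,  56,  56], dtype=int32)) [[ 0.5057 -0.1511  0.092 ]]
```

Run:
```python
from h import *
f=lambda u,v:(u/4+229.6,v/4+139.6)
b=plane("top",[f(42,348),f(160,272),f(266,428),f(148,507)],.012);print(b)
d=b[2]-b[1]+b[3]-b[0];az=np.degrees(np.arctan2(d[1],d[0]));print("lean az",az,b.mean(0),np.linalg.norm(b[2]-b[1]),np.linalg.norm(b[1]-b[0]))
print("nut end",plane("top",f(178,408),.1535))
o=bot.get_obs()
print(totool(np.array([.53,.215,.26])-o['ee_pos']),totool(np.array([.44,.03,.26])-o['ee_pos']))
```

```text
[[0.6247 0.3352 0.012 ]
 [0.675  0.2405 0.012 ]
 [0.5448 0.1709 0.012 ]
 [0.494  0.2648 0.012 ]]
lean az -151.79437733460963 [0.5846 0.2528 0.012 ] 0.1476066296722145 0.10722325586677084
nut end [[0.537  0.2256 0.1535]]
[375.9349  42.4689 -73.7331] [194.9619 -54.8755 -83.6239]
```

Emit:
send_rows(targets="20 -5 -50 -10 0;60 -18 -84 -20 0;110 -32 -84 -30 0;160 -46 -84 -40 0;195 -55 -84 -50 0;240 -30 -80 -60 0;285 -6 -77 -70 0;330 18 -75 -80 0;376 42 -74 -90 0;376 42 -74 -100 0;376 42 -74 -110 0;376 42 -74 -116 0;376 42 -74 -116 0;376 42 -74 -116 0")

```text
time: 11.0
ee_pos: [0.5296, 0.2149, 0.2606]
tcp_rot: [178.2, 2.0, -151.8]
wrist_force: [0.6, -0.0, 1.0]
opening: 0.0853
grasp_force: 0.0
```

Run:
```python
from h import *
o=bot.get_obs();P=pose("wrist",o);im=camera("wrist");cv2.imwrite("pics/w5.png",im)
print(o['time'],o['ee_pos'],o['tcp_rot'],o['q'])
```

```text
11.0 [0.5296 0.2149 0.2606] [ 178.1552    2.0308 -151.8423] [21.0455  6.8759 15.3761 96.7134  2.082  -7.1124]
```

View pics/w5.png

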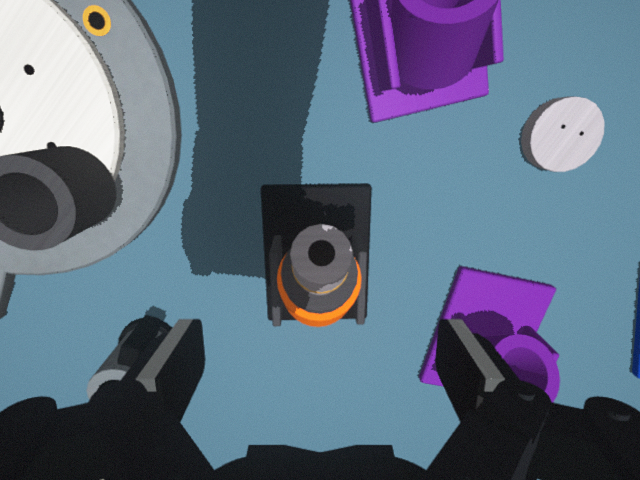

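The wrist view confirms the holder in the orange pocket, aligned with the picture's vertical. The nut's end hole is at (321,252) and the sleeve mouth is at about (319,290). The socket rim is at the left, near (20,203).

Run:
```python
from h import *
o=bot.get_obs();P=pose("wrist",o);im=cv2.imread("pics/w5.png")
g=cv2.cvtColor(im,cv2.COLOR_BGR2GRAY)
m=(g<45).astype(np.uint8)*255; m[:225]=0;m[280:]=0;m[:,300:345][:]=m[:,300:345];m[:,:298]=0;m[:,345:]=0
bl=max(blobs(m,100),key=lambda b:b[0]);print(bl)
org=hsv(im,[8,150,80],[25,255,255]);print([b for b in blobs(org,300)])
E0=plane("wrist",bl[1],.1535,P)[0];print("end",E0)
b=plane("wrist",[(262,186),(371,184),(366,321),(268,323)],.01,P);print(b)
d=b[0]+b[1]-b[2]-b[3];az=np.arctan2(d[1],d[0]);print(np.degrees(az))
e=np.median([az,np.radians(-151.8)])
a=np.array([np.sin(np.radians(35))*np.cos(e),np.sin(np.radians(35))*np.sin(e),np.cos(np.radians(35))])
G=E0-.02*a;print("grip",G,"axis",a)
z=rt(o)[:3,2];y=np.cross(z,a);y/=np.linalg.norm(y);yt=rt(o)[:3,1];print("y want",y,"have",yt)
ang=np.degrees(np.arctan2(np.dot(np.cross(yt,y),z),np.dot(yt,y)));print("turn",ang)
# TCP so grasp point (0.0187+~.004 behind) at G
t=G+z*.022; print(totool(t-o['ee_pos'],o),"axis in tool",totool(a*.075,o))
```

```text
(np.int32(517), array([321.1644, 252.7602]), array([309, 241,  26,  25], dtype=int32))
[(np.int32(419), array([96.3652, 20.3484]), array([83,  6, 28, 30], dtype=int32)), (np.int32(1237), array([317.0631, 304.5885]), array([277, 256,  84,  70], dtype=int32))]
end [0.5359 0.2238 0.1535]
[[0.5457 0.1689 0.01  ]
 [0.4936 0.2629 0.01  ]
 [0.6287 0.3367 0.01  ]
 [0.6808 0.2408 0.01  ]]
-151.6722736533559
grip [0.546  0.2293 0.1371] axis [-0.5052 -0.2716  0.8192]
y want [-0.4302  0.9021  0.0338] have [-0.4729  0.8805  0.0321]
turn 2.7442874787098597
[-16.7749   1.0079 146.415 ] axis in tool [ 40.7964   1.9555 -62.9033]
```

Run:
```python
from h import *
f=lambda u,v:(u/4+229.6,v/4+139.6)
o=bot.get_obs();R0=rt(o)
G=np.array([.546,.2293,.1371])
for n,p,z in(("micro top",(275,85),.147),("micro base",(290,170),.01),):
    x=plane("top",f(*p),z)[0];print(n,x,totool(x-G,o))
im=cv2.imread("pics/top0.png");
for u,v in((181,244),(200,240),(293,298),(283,312)):
    x=plane("top",(u,v),.1)[0];print("purple",x,totool(x-G,o))
```

```text
micro top [0.7669 0.1365 0.147 ] [-151.1833 -185.826   -10.4784]
micro base [0.7466 0.1332 0.01  ] [-126.8318 -183.6226  125.88  ]
purple [0.5696 0.4963 0.1   ] [-145.393   222.7238   49.5008]
purple [0.5755 0.4411 0.1   ] [-124.6378  171.3742   47.1081]
purple [0.382  0.1906 0.1   ] [164.0249  42.3236  32.638 ]
purple [0.3461 0.222  0.1   ] [180.8438  86.9446  33.4709]
```

Emit:
send_rows(targets="-6 1 40 1 0;-12 1 80 3 0;-17 1 115 3 0;-17 1 135 3 0;-17 1 146 3 0;-17 1 146 3 60;-17 1 146 3 150;-17 1 146 3 220;-17 1 146 3 255;-17 1 146 3 255;-17 1 146 3 255", newtons=40)

```text
time: 12.42
ee_pos: [0.5472, 0.2305, 0.1173]
tcp_rot: [178.1, 2.1, -154.7]
wrist_force: [-0.9, -2.1, 6.0]
opening: 0.041
grasp_force: 40.3
```

Run:
```python
from h import *
o=bot.get_obs();print(o['time'],o['ee_pos'],o['tcp_rot'],o['wrist_force'],o['torque'],o['opening'],o['grasp_force'])
a=np.array([-.505,-.272,.819]);print(totool(a*.075,o),totool([0,0,.04],o))
```

```text
12.425 [0.5472 0.2305 0.1173] [ 178.0819    2.0925 -154.7211] [-0.8996 -2.1496  5.9631] [-0.3287  0.1969  0.0036] 0.0410490260363868 40.34618139266968
[ 40.6879  -0.1646 -62.9934] [ -1.4605   1.3379 -39.9509]
```

Gripped at 41 mm, which matches the 42 mm nut. Now I'll pull it out along its axis.

Emit:
send_rows(targets="5 0 -8 0 255;10 0 -16 0 255;16 0 -25 0 255;22 0 -34 0 255;28 0 -43 0 255;34 0 -53 0 255;41 0 -63 0 255;45 0 -73 0 255;48 0 -85 0 255;48 0 -100 0 255;48 0 -115 0 255;48 0 -115 0 255;48 0 -115 0 255")

```text
time: 14.05
ee_pos: [0.5014, 0.2048, 0.2288]
tcp_rot: [178.1, 2.0, -154.7]
wrist_force: [-0.4, 0.6, -7.6]
opening: 0.0409
grasp_force: 42.0
```

Run:
```python
from h import *
o=bot.get_obs();print(o['time'],o['ee_pos'],o['tcp_rot'],o['wrist_force'],o['torque'],o['opening'],o['grasp_force'])
im=camera("wrist");cv2.imwrite("pics/w6.png",im);s=camera("scene");cv2.imwrite("pics/scene6.png",s)
u=project("scene",o['ee_pos'])[0].astype(int);print(u)
c=cv2.resize(s[max(0,u[1]-120):u[1]+120,u[0]-130:u[0]+130],None,fx=2,fy=2,interpolation=cv2.INTER_CUBIC);w=cv2.resize(im,(280,210))
out=np.zeros((480,800,3),np.uint8);out[:c.shape[0],:520]=c[:480];out[:210,520:]=w
cv2.imwrite("pics/m6.png",out)
```

```text
14.05 [0.5014 0.2048 0.2288] [ 178.0569    1.9562 -154.7057] [-0.3913  0.6494 -7.6093] [-0.2261  0.1987  0.0083] 0.04091597165977848 41.98274552822113
[334 185]
```

View pics/m6.png

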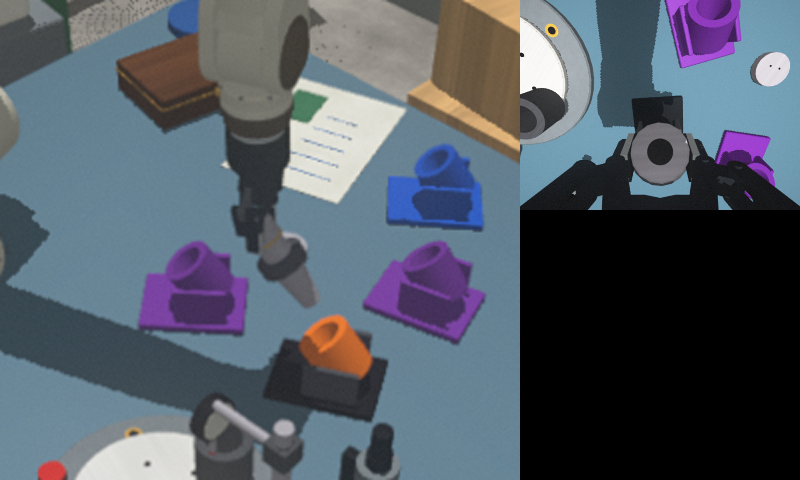

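The scene crop shows the holder clear of the orange pocket and still leaning in the fingers, with its tip at crop (308,300). Next I'll find the socket and the turn that makes the closing line level.

Run:
```python
from h import *
f=lambda u,v:(u/4+229.6,v/4+139.6)
o=bot.get_obs();T=rt(o)
so=plane("top",f(450,281),.103)[0];hub=np.array([.5945,-.0615]);print("socket top",so,np.linalg.norm(so[:2]-hub),np.degrees(np.arctan2(*(so[:2]-hub)[::-1])))
z=T[:3,2];print("z",z)
y=np.cross(z,[0,0,1]);y/=np.linalg.norm(y)
for s in(1,-1):
    print("turn",np.degrees(np.arctan2(np.dot(np.cross(T[:3,1],s*y),z),np.dot(T[:3,1],s*y))))
print(totool(np.array([.55,.13,.30])-o['ee_pos'],o), "tip guess", T[:3,3]-z*.022-.125*np.array([-.505,-.272,.819]))
```

```text
socket top [0.6205 0.0253 0.103 ] 0.09060533140260325 73.3132812541434
z [ 0.0157  0.045  -0.9989]
turn 134.60697429849216
turn -45.39302570150784
[-14.5869 -85.944  -74.0946] tip guess [0.564  0.2377 0.148 ]
```

Emit:
send_rows(targets="0 -10 -30 -9 255;-3 -30 -60 -18 255;-7 -50 -74 -27 255;-11 -68 -74 -36 255;-15 -86 -74 -45.4 255;-15 -86 -74 -45.4 255;-15 -86 -74 -45.4 255")

```text
time: 15.02
ee_pos: [0.5502, 0.1304, 0.3004]
tcp_rot: [-180.0, 2.8, -109.4]
wrist_force: [0.0, 0.6, -7.1]
opening: 0.0416
grasp_force: 43.0
```

Run:
```python
from h import *
o=bot.get_obs();im=camera("wrist");cv2.imwrite("pics/w7.png",im)
print(o['time'],o['ee_pos'],o['tcp_rot'],o['q'],o['grasp_force'])
print(project("wrist",np.array([[.6212,.021,.103],[.6205,.0253,.103]]),pose("wrist",o)))
```

```text
15.025 [0.5502 0.1304 0.3004] [-179.9907    2.7657 -109.4301] [ 12.1454   7.8632  21.0138 101.6937   2.3511 -58.3944] 43.03471863269806
[[188.2383 104.1327]
 [191.4647 109.2967]]
```

View pics/w7.png

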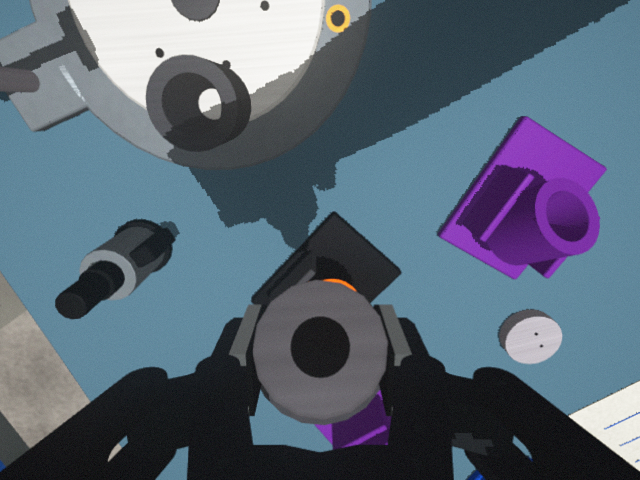

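The wrist view shows the upright holder end in the fingers at (320,347). The socket rim's outer edge spans about u=147–228, with its centre near (188,104). I'll refine that from the contours.

Run:
```python
from h import *
o=bot.get_obs();P=pose("wrist",o);im=cv2.imread("pics/w7.png");g=cv2.cvtColor(im,cv2.COLOR_BGR2GRAY)
print(g[104,140:260:3]);print(g[45:165:3,180])
th=np.arange(0,360,45)*np.pi/180
for r in(.036,.023):
    print(project("wrist",np.c_[.6212+r*np.cos(th),.021+r*np.sin(th),0*th+.103],P).round().astype(int).tolist())
```

```text
[201 238 138  93  94  92  92  87  56  59  58  57  56  58  56  55  52  57
  55  59 242 239 240 240 243 213 143  84  53  56  57  55  58  51  56  54
  50 134 136 136]
[241 242 239 216  96 106  98  95  94  92  59  65  60  62  57  58  58  59
  56  61  55  61  56  57  53  58  53  47  51  50  43  44  51  48  48  75
  70  75  70  75]
[[147, 119], [174, 146], [208, 148], [231, 125], [230, 88], [204, 58], [167, 56], [144, 82]]
[[162, 114], [179, 131], [201, 132], [216, 117], [215, 94], [198, 75], [175, 74], [160, 90]]
```

Run:
```python
from h import *
from scipy.ndimage import map_coordinates as mc
from scipy.optimize import least_squares
o=bot.get_obs();P=pose("wrist",o);g=cv2.GaussianBlur(cv2.cvtColor(cv2.imread("pics/w7.png"),cv2.COLOR_BGR2GRAY),(3,3),0).astype(float)
c=np.array([188.2,104.1]);inn=[];out=[]
for t in np.radians(np.arange(0,360,6)):
    d=np.array([np.cos(t),np.sin(t)]);r=np.arange(15,60,.25);p=c+r[:,None]*d
    v=mc(g,[p[:,1],p[:,0]],order=1);m=(v>78)&(v<125)
    # longest run in annulus
    n,l=0,None;runs=np.split(np.arange(len(r)),np.where(np.diff(m.astype(int)))[0]+1)
    runs=[q for q in runs if m[q[0]]];
    if not runs: continue
    q=max(runs,key=len); w=len(q)*.25
    if 9<w<20 and v[q[0]-3]<78 : inn.append(p[q[0]]); 
    if 9<w<20 and q[-1]<len(r)-6 and v[q[-1]+5]>150: out.append(p[q[-1]])
I=plane("wrist",inn,.103,P)[:,:2];O=plane("wrist",out,.103,P)[:,:2];print(len(I),len(O))
def res(x): return np.r_[np.hypot(*(I-x[:2]).T)-.023-x[2],np.hypot(*(O-x[:2]).T)-.036-x[2]]
for loss in("soft_l1",):
    s=least_squares(res,[.621,.021,0],loss=loss,f_scale=.0005);print(s.x,np.abs(s.fun).mean(),res(s.x)*1000)
```

```text
33 22
[0.6189 0.0236 0.0009] 0.0006052901978188407 [-0.141  -0.0152  0.0341  0.0072  0.1123  0.1439  0.1062  0.6011  0.4336
  0.6013  0.5264  0.5997  0.8218  0.8384  0.8475  0.6891  0.8942  0.9554
  0.7173  0.6935  0.7167  0.7865  0.7271  0.7007  0.5211  0.53    0.3591
  0.3607  0.3445  0.1103  0.0301  0.1042 -0.0605 -0.6565 -1.2229 -1.0774
 -1.002  -0.9794 -0.811  -0.8382 -0.6843 -0.8446 -0.6159 -0.8196 -0.6088
 -0.8015 -0.5724 -0.7517 -0.6894 -1.0756 -0.9109 -1.2456 -1.2289 -0.6784
  0.0454]
```

The socket is at about (0.619, 0.0235). Approaching with this lean would bring the knuckles near the gauge, so I'll turn the tool half a turn and come in from the free side.

Emit:
send_rows(targets="0 0 0 10 255;0 0 0 20 255;0 0 0 30 255;0 0 0 40 255;0 0 0 50 255;0 0 0 60 255;0 0 0 70 255;0 0 0 80 255;0 0 0 90 255;0 0 0 100 255;0 0 0 110 255;0 0 0 120 255;0 0 0 130 255;0 0 0 140 255;0 0 0 150 255;0 0 0 160 255;0 0 0 170 255;0 0 0 180 255;0 0 0 180 255;0 0 0 180 255")

```text
time: 17.58
ee_pos: [0.5504, 0.1305, 0.3008]
tcp_rot: [179.9, -2.8, 70.9]
wrist_force: [-0.5, 0.2, -7.1]
opening: 0.0407
grasp_force: 43.0
```

```bash
cat > plan.py <<'E'
from h import *
S=np.array([.619,.0235,.103]);HZ=.022
def tcp_for(T,tip_x,depth,lean):   # tip centre offset along ux, depth below rim, lean deg (top toward +ux)
    ux=T[:3,0].copy();ux[2]=0;ux/=np.linalg.norm(ux);l=np.radians(lean)
    G=S+ux*(tip_x+.125*np.sin(l))+np.array([0,0,-depth+.125*np.cos(l)])
    return G+T[:3,2]*HZ
E
python3 - <<'E'
from plan import *
o=bot.get_obs();T=rt(o);print(o['time'],o['ee_pos'],o['tcp_rot'],o['q'],o['wrist_force'],o['torque'])
im=camera("wrist");cv2.imwrite("pics/w8.png",im);g=cv2.cvtColor(im,cv2.COLOR_BGR2GRAY)
m=(g<50).astype(np.uint8)*255
for b in blobs(m,1500): print(b)
a=T[:3,:3]@np.array([.5425,0,-.84]);print("lean",np.degrees(np.arccos(a[2])),a)
lean=np.degrees(np.arccos(a[2]))
for x,d in((-.010,-.05),(-.010,-.015),(-.010,0.),(-.010,.013)):
    t=tcp_for(T,x,d,lean);print(t,totool(t-o['ee_pos'],o))
E
```

```text
17.575 [0.5504 0.1305 0.3008] [179.9308  -2.7917  70.9361] [ 12.1563   7.8455  21.0398 101.6872   2.3512 121.2528] [-0.5333  0.217  -7.123 ] [-0.0108 -0.0282  0.0224]
(np.int32(2741), array([579.9216, 134.7107]), array([539, 116,  84,  39], dtype=int32))
(np.int32(47458), array([320.0544, 428.4648]), array([  0, 304, 640, 176], dtype=int32))
(np.int32(2748), array([319.9949, 346.6266]), array([291, 317,  59,  60], dtype=int32))
lean 30.068765556252835 [0.1627 0.4738 0.8654]
[0.6366 0.0742 0.2392] [-27.9899  99.79    60.4459]
[0.6366 0.0742 0.2042] [-29.6946  99.7478  95.4044]
[0.6366 0.0742 0.1892] [-30.4252  99.7297 110.3865]
[0.6366 0.0742 0.1762] [-31.0583  99.714  123.3711]
```

Emit:
send_rows(targets="-5 20 5 0 255;-10 40 15 0 255;-15 60 25 0 255;-22 80 40 0 255;-28 100 60 0 255;-29 100 80 0 255;-30 100 95 0 255;-30 100 95 0 255;-30 100 95 0 255")

```text
time: 18.75
ee_pos: [0.6368, 0.0733, 0.2053]
tcp_rot: [179.9, -2.8, 70.7]
wrist_force: [-0.4, -0.3, -6.8]
opening: 0.0412
grasp_force: 43.3
```

Run:
```python
from plan import *
o=bot.get_obs();T=rt(o);print(o['time'],o['ee_pos'],o['tcp_rot'],o['wrist_force'])
s=camera("scene");t=camera("top");cv2.imwrite("pics/s9.png",s);cv2.imwrite("pics/t9.png",t)
u=project("scene",S)[0].astype(int);v=project("top",S)[0].astype(int)
c=cv2.resize(s[u[1]-80:u[1]+50,u[0]-65:u[0]+65],(400,400),interpolation=cv2.INTER_CUBIC);d=cv2.resize(t[v[1]-65:v[1]+65,v[0]-65:v[0]+65],(400,400),interpolation=cv2.INTER_CUBIC)
cv2.imwrite("pics/m9.png",np.hstack([c,d]))
lean=30.07;tip=o['ee_pos']-T[:3,2]*.022-.125*(T[:3,:3]@np.array([.5425,0,-.84]));print("tip",tip)
print("px scene crop tip",(project("scene",tip)[0]-[u[0]-65,u[1]-80])*400/130,"socket",(project("scene",S)[0]-[u[0]-65,u[1]-80])*400/130)
```

```text
18.75 [0.6368 0.0733 0.2053] [179.8861  -2.8054  70.7453] [-0.4211 -0.3286 -6.8423]
tip [0.6159 0.0131 0.1191]
px scene crop tip [190.4838 238.044 ] socket [202.904  246.3408]
```

View pics/m9.png

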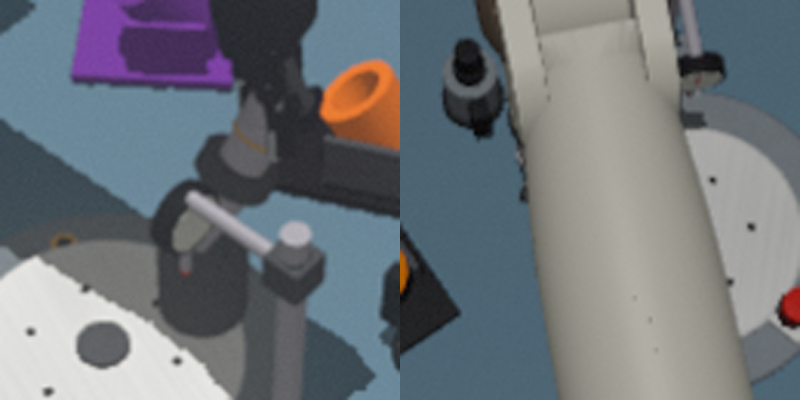

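The scene crop shows the tip entering behind the gauge dial over the dark boss, which agrees with the computed tip, and the gripper is clear of the gauge. I'll lower the tip into the mouth.

Emit:
send_rows(targets="0 0 7 0 255;-1 0 14 0 255;-1 0 21 0 255;-1 0 28 0 255;-1 0 28 0 255")

```text
time: 19.48
ee_pos: [0.6364, 0.0735, 0.1755]
tcp_rot: [-180.0, -2.7, 70.7]
wrist_force: [-0.6, 0.7, -7.3]
opening: 0.041
grasp_force: 43.6
```

Run:
```python
from plan import *
o=bot.get_obs();T=rt(o);print(o['time'],o['ee_pos'],o['wrist_force'],o['torque'])
for k in range(0,13):
    s=k/12;t=tcp_for(T,-.010*(1-s),.014+.014*s,30*(1-s));print("%.0f %.0f %.0f 0 255;"%tuple(totool(t-o['ee_pos'],o)),end='')
```

```text
19.475 [0.6364 0.0735 0.1755] [-0.6377  0.6975 -7.341 ] [ 0.0551 -0.0408 -0.0155]
1 0 0 0 255;-3 0 -1 0 255;-7 0 -3 0 255;-11 0 -4 0 255;-16 0 -5 0 255;-20 0 -6 0 255;-24 0 -6 0 255;-29 0 -7 0 255;-33 0 -7 0 255;-38 0 -7 0 255;-42 0 -6 0 255;-47 0 -6 0 255;-52 0 -5 0 255;
```

Emit:
send_rows(targets="-3 0 -1 0 255;-7 0 -3 0 255;-11 0 -4 0 255;-16 0 -5 0 255;-20 0 -6 0 255;-24 0 -6 0 255;-24 0 -6 0 255")

```text
time: 20.35
ee_pos: [0.6288, 0.0503, 0.1813]
tcp_rot: [179.9, -2.8, 70.7]
wrist_force: [2.0, 4.5, -3.7]
opening: 0.0411
grasp_force: 45.4
```

Emit:
send_rows(targets="-5 0 -1 0 255;-9 0 -1 0 255;-14 0 -1 0 255;-18 0 0 0 255;-23 0 0 0 255;-28 0 1 0 255;-28 0 1 0 255")

```text
time: 21.22
ee_pos: [0.6192, 0.0235, 0.1786]
tcp_rot: [180.0, -2.7, 70.7]
wrist_force: [1.2, 2.1, -5.0]
opening: 0.0416
grasp_force: 46.4
```

Run:
```python
from plan import *
o=bot.get_obs();T=rt(o);print(o['time'],o['ee_pos'],o['wrist_force'],o['torque'],o['grasp_force'])
for d in (.028,.04,.05,.06,.065): t=tcp_for(T,0,d,0);print(t,totool(t-o['ee_pos'],o))
im=camera("wrist");cv2.imwrite("pics/w10.png",im);g=cv2.cvtColor(im,cv2.COLOR_BGR2GRAY)
print([b for b in blobs((g<50).astype(np.uint8)*255,1500)])
```

```text
21.225 [0.6192 0.0235 0.1786] [ 1.1756  2.0534 -4.9699] [ 0.4642 -0.3409 -0.0422] 46.43573820590973
[0.6194 0.0245 0.178 ] [ 0.9317 -0.1974  0.6095]
[0.6194 0.0245 0.166 ] [ 0.3618 -0.2039 12.5959]
[0.6194 0.0245 0.156 ] [-0.1131 -0.2094 22.5846]
[0.6194 0.0245 0.146 ] [-0.5881 -0.2148 32.5733]
[0.6194 0.0245 0.141 ] [-0.8255 -0.2176 37.5677]
[(np.int32(6547), array([153.5448,  26.8231]), array([ 70,   0, 158,  82], dtype=int32)), (np.int32(3143), array([443.882 ,  33.0566]), array([408,   0,  96,  70], dtype=int32)), (np.int32(51481), array([320.7254, 413.9794]), array([  0, 194, 640, 286], dtype=int32)), (np.int32(2670), array([319.8498, 364.6296]), array([290, 336,  60,  58], dtype=int32))]
```

Run:
```python
from plan import *
M=camera_model("wrist")['T_tool_cam']
for p in (32.8,12,8,4,2.8,0):
    for hz in(.022,):
        r=np.radians(p);print(p,project("wrist",[.02*np.sin(r),0,-hz-.02*np.cos(r)],M)[0])
```

```text
32.8 [321.747  352.6079]
12 [321.7392 377.479 ]
8 [321.7333 381.958 ]
4 [321.7261 386.2586]
2.8 [321.7237 387.5094]
0 [321.7176 390.3506]
```

Emit:
send_rows(targets="0 0 4 0 255;0 0 8 0 255;0 0 12 0 255;0 0 12 0 255")

```text
time: 21.78
ee_pos: [0.6196, 0.0249, 0.1663]
tcp_rot: [180.0, -2.8, 70.7]
wrist_force: [3.0, 2.3, -7.7]
opening: 0.0408
grasp_force: 46.3
```

Run:
```python
from plan import *
o=bot.get_obs();T=rt(o);print(o['time'],o['ee_pos'],o['wrist_force'],o['torque'],o['grasp_force'], T[:3,:3].T@o['wrist_force'])
im=camera("wrist");cv2.imwrite("pics/w11.png",im);g=cv2.cvtColor(im,cv2.COLOR_BGR2GRAY)
print([b for b in blobs((g<50).astype(np.uint8)*255,1500) if b[1][1]>300])
```

```text
21.775 [0.6196 0.0249 0.1663] [ 3.0417  2.2714 -7.7235] [ 0.6207 -0.4886  0.0061] 46.339956521987915 [2.7711 2.1194 7.8672]
[(np.int32(51354), array([320.7933, 414.5742]), array([  0, 198, 640, 282], dtype=int32)), (np.int32(2673), array([319.838 , 364.7636]), array([290, 337,  60,  57], dtype=int32))]
```

Emit:
send_rows(targets="0 0 4 0 255;0 0 8 0 255;0 0 12 0 255;-1 0 16 0 255;-1 0 16 0 255")

```text
time: 22.45
ee_pos: [0.6197, 0.0248, 0.1505]
tcp_rot: [180.0, -2.8, 70.7]
wrist_force: [2.9, 3.9, -6.1]
opening: 0.0411
grasp_force: 46.6
```

Run:
```python
from plan import *
o=bot.get_obs();T=rt(o);print(o['time'],o['ee_pos'],o['wrist_force'],o['torque'],o['grasp_force'], T[:3,:3].T@o['wrist_force'])
im=camera("wrist");cv2.imwrite("pics/w12.png",im);g=cv2.cvtColor(im,cv2.COLOR_BGR2GRAY)
print([b for b in blobs((g<50).astype(np.uint8)*255,1500) if b[1][1]>300])
```

```text
22.45 [0.6197 0.0248 0.1505] [ 2.856   3.8505 -6.0924] [ 1.2459 -0.7799  0.0214] 46.619882583618164 [4.2738 1.4213 6.3099]
[(np.int32(51549), array([320.6605, 413.9679]), array([  0, 201, 640, 279], dtype=int32)), (np.int32(2662), array([319.8058, 365.5909]), array([290, 338,  60,  56], dtype=int32))]
```

Emit:
send_rows(targets="0 0 3 0 255;0 0 5 0 255;0 0 7 0 255;0 0 7 0 255")

```text
time: 23.0
ee_pos: [0.6204, 0.0239, 0.1472]
tcp_rot: [179.7, -2.8, 70.7]
wrist_force: [-2.4, -3.0, 14.6]
opening: 0.0412
grasp_force: 48.4
```

Emit:
send_rows(targets="0 0 0 0 255;0 0 0 0 255;0 0 0 0 255;0 0 0 0 255", newtons=20)

```text
time: 23.5
ee_pos: [0.6204, 0.0239, 0.1472]
tcp_rot: [179.7, -2.8, 70.7]
wrist_force: [-2.4, -3.2, 15.0]
opening: 0.0411
grasp_force: 48.4
```

Run:
```python
from plan import *
o=bot.get_obs();T=rt(o);print(o['time'],o['ee_pos'],o['tcp_rot'],o['wrist_force'],o['torque'],o['grasp_force'], T[:3,:3].T@o['wrist_force'])
im=camera("wrist");cv2.imwrite("pics/w13.png",im);g=cv2.cvtColor(im,cv2.COLOR_BGR2GRAY)
print([b for b in blobs((g<50).astype(np.uint8)*255,1500) if b[1][1]>300])
s=camera("scene");cv2.imwrite("pics/s13.png",s)
u=project("scene",S+[0,0,.03])[0].astype(int)
c=cv2.resize(s[u[1]-40:u[1]+40,u[0]-45:u[0]+45],None,fx=6,fy=6,interpolation=cv2.INTER_CUBIC);cv2.imwrite("pics/m13.png",c)
for h in(0,.018,.04,.08):
  print(h,(project("scene",S+[0,0,h])[0]-u+[45,40])*6)
```

```text
23.5 [0.6204 0.0239 0.1472] [179.6824  -2.7774  70.6872] [-2.3899 -3.1819 15.0366] [0.2202 0.5837 0.0535] 48.38206350803375 [ -3.0602  -1.1187 -15.2092]
[(np.int32(51632), array([320.6294, 413.6485]), array([  0, 201, 640, 279], dtype=int32)), (np.int32(2653), array([319.9205, 366.6706]), array([290, 339,  60,  56], dtype=int32))]
0 [275.6628 294.3647]
0.018 [275.5598 265.1047]
0.04 [275.4312 228.59  ]
0.08 [275.1891 159.9988]
```

View pics/m13.png

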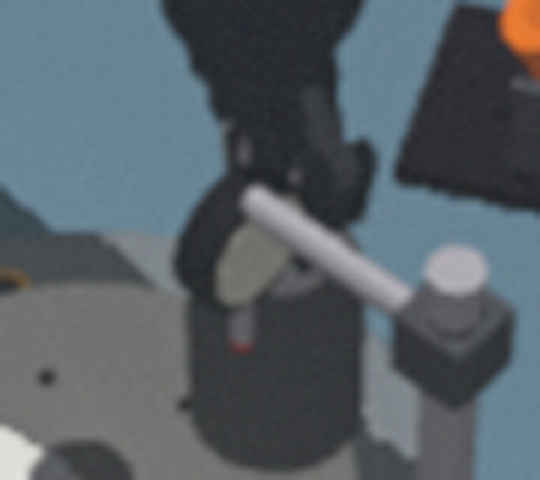

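Emit:
send_rows(targets="0 0 0 0 105;0 0 0 0 105;0 0 0 0 105;0 0 0 0 105;0 0 0 0 105", newtons=40)

```text
time: 24.22
ee_pos: [0.6197, 0.0249, 0.1437]
tcp_rot: [180.0, -2.8, 70.7]
wrist_force: [0.2, 0.7, 0.1]
opening: 0.0499
grasp_force: 0.0
```

Run:
```python
from plan import *
o=bot.get_obs();T=rt(o);print(o['time'],o['ee_pos'],o['tcp_rot'],o['wrist_force'],o['torque'],o['grasp_force'], o['opening'])
im=camera("wrist");cv2.imwrite("pics/w14.png",im);g=cv2.cvtColor(im,cv2.COLOR_BGR2GRAY)
P=pose("wrist",o)
for b in blobs((g<50).astype(np.uint8)*255,1500):
    if b[1][1]>300: print(b)
print("seated upright nut end would project",project("wrist",S+[0,0,.08],P))
# same for earlier picture poses: nut outline
```

```text
24.225 [0.6197 0.0249 0.1437] [179.9605  -2.7657  70.7323] [0.1988 0.7323 0.0975] [-0.0377  0.0202  0.    ] 0.0 0.04989365234087592
(np.int32(54332), array([320.8622, 409.9311]), array([  0, 203, 640, 277], dtype=int32))
(np.int32(2426), array([322.7593, 386.8495]), array([294, 361,  59,  53], dtype=int32))
seated upright nut end would project [[321.0334 383.6789]]
```

Emit:
send_rows(targets="0 0 0 0 160;0 0 0 0 255;0 0 0 0 255;0 0 0 0 255;0 0 2 0 255;0 0 2 0 255;0 0 2 0 255", newtons=40)

```text
time: 25.15
ee_pos: [0.6202, 0.0249, 0.144]
tcp_rot: [179.8, -2.8, 70.7]
wrist_force: [-1.4, -1.3, 14.0]
opening: 0.0413
grasp_force: 41.6
```

Run:
```python
from plan import *
o=bot.get_obs();T=rt(o);print(o['time'],o['ee_pos'],o['tcp_rot'],o['wrist_force'],o['torque'],o['grasp_force'], o['opening'])
im=camera("wrist");cv2.imwrite("pics/w15.png",im);g=cv2.cvtColor(im,cv2.COLOR_BGR2GRAY)
for b in blobs((g<50).astype(np.uint8)*255,1500):
    if b[1][1]>300: print(b)
```

```text
25.15 [0.6202 0.0249 0.144 ] [179.8056  -2.8249  70.7159] [-1.3617 -1.2517 13.9763] [-0.1874  0.8771 -0.0417] 41.60948932170868 0.0413169333703712
(np.int32(53233), array([320.6791, 410.4887]), array([  0, 203, 640, 277], dtype=int32))
(np.int32(2417), array([319.8597, 386.5494]), array([291, 361,  59,  52], dtype=int32))
```

Emit:
send_rows(targets="0 0 0 0 90;0 0 0 0 90;0 0 0 0 90;0 0 0 0 90;0 0 -10 0 90;0 0 -25 0 90;0 0 -40 0 90;0 0 -60 0 90;0 0 -60 0 90;0 0 -60 0 90")

```text
time: 26.45
ee_pos: [0.6188, 0.0222, 0.2016]
tcp_rot: [180.0, -2.8, 70.7]
wrist_force: [-0.0, 0.2, 0.1]
opening: 0.0553
grasp_force: 0.0
```

Run:
```python
from plan import *
o=bot.get_obs();P=pose("wrist",o);print(o['time'],o['ee_pos'],o['wrist_force'],o['opening'])
im=camera("wrist");cv2.imwrite("pics/w16.png",im);g=cv2.cvtColor(im,cv2.COLOR_BGR2GRAY)
np.save("P16.npy",P)
for b in blobs((g<50).astype(np.uint8)*255,300):
    if b[1][1]>200: print(b)
print(project("wrist",np.array([S+[0,0,.08],S+[0,0,.018]]),P))
```

```text
26.45 [0.6188 0.0222 0.2016] [-0.0072  0.2177  0.0984] 0.05531221294595115
(np.int32(2466), array([347.3589, 229.0105]), array([281, 188,  97, 100], dtype=int32))
(np.int32(445), array([276.1393, 261.3258]), array([266, 240,  28,  46], dtype=int32))
(np.int32(1174), array([321.1738, 303.6533]), array([302, 285,  40,  38], dtype=int32))
(np.int32(49178), array([318.3277, 426.4473]), array([  0, 308, 640, 172], dtype=int32))
[[320.6261 301.6382]
 [320.4004 261.3059]]
```

Emit:
send_rows(targets="0 0 -30 0 0;0 0 -60 0 0;0 0 -80 0 0;0 0 -80 0 0;0 0 -80 0 0")

```text
time: 27.12
ee_pos: [0.6173, 0.0187, 0.2802]
tcp_rot: [-180.0, -2.7, 70.7]
wrist_force: [-0.6, -0.4, -0.2]
opening: 0.0854
grasp_force: 0.0
```

Run:
```python
from plan import *
o=bot.get_obs();P=pose("wrist",o);print(o['time'],o['ee_pos'],o['wrist_force'],o['opening'])
im=camera("wrist");cv2.imwrite("pics/w17.png",im);g=cv2.cvtColor(im,cv2.COLOR_BGR2GRAY)
np.save("P17.npy",P)
for b in blobs((g<50).astype(np.uint8)*255,200):
    if b[1][1]>200: print(b)
print(project("wrist",np.array([S+[0,0,.08],S+[0,0,.018]]),P))
a=cv2.imread("pics/w16.png");cv2.imwrite("pics/m17.png",np.hstack([a[240:480,120:520],im[200:440,120:520]]))
```

```text
27.125 [0.6173 0.0187 0.2802] [-0.5744 -0.4228 -0.1836] 0.0854358824006037
(np.int32(803), array([350.7522, 215.4633]), array([317, 188,  47,  61], dtype=int32))
(np.int32(238), array([285.6555, 231.9664]), array([279, 220,  15,  30], dtype=int32))
(np.int32(595), array([321.2874, 249.0269]), array([308, 236,  28,  27], dtype=int32))
(np.int32(360), array([324.9861, 288.0583]), array([307, 279,  39,  20], dtype=int32))
(np.int32(52365), array([285.1587, 420.0511]), array([  0, 288, 640, 192], dtype=int32))
(np.int32(578), array([275.2664, 399.3754]), array([256, 381,  35,  40], dtype=int32))
[[320.9758 247.7631]
 [320.863  227.4365]]
```

View pics/m17.png

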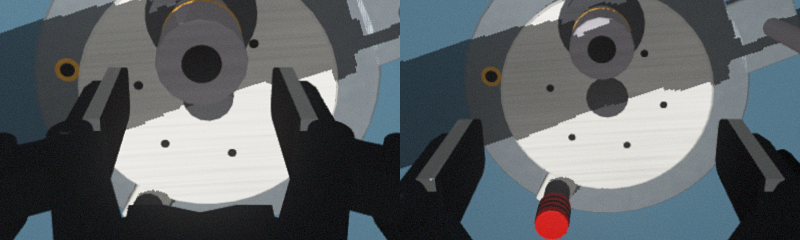

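Run:
```python
from plan import *
A=np.load("P16.npy");B=np.load("P17.npy")
c,d=ray("wrist",(321.17,303.65),A);e,f=ray("wrist",(321.29,249.03),B);print(tri([(c,d[0]),(e,f[0])]))
# nut diameter 42 -> height, from width of nut outline at its widest row
for n,P,v in(("w16",A,304),("w17",B,249)):
    g=cv2.cvtColor(cv2.imread(f"pics/{n}.png"),cv2.COLOR_BGR2GRAY)
    print(n,g[v,270:372:2])
    for z in(.180,.183,.186,.190): 
        x=plane("wrist",(321.2,v),z,P)[0];ty=P[:3,0];print(z,project("wrist",np.array([x-.021*ty,x+.021*ty]),P)[:,0])
t=bot.get_obs();im=camera("wrist")
P=pose("wrist",t);red=hsv(im,[0,150,60],[8,255,255])|hsv(im,[172,150,60],[180,255,255])
for b in blobs(red,200): print("knob",plane("wrist",b[1],.092,P))
```

```text
(array([0.619 , 0.0229, 0.1839]), [np.float64(2.0875642714419482e-05), np.float64(2.087564271437271e-05)])
w16 [118 119 110  90  91  90  95  92  92  92  91  93  93  89  92  95  36  30
  31  26  33  30  29  34  22  31  28  32  25  30  25  31  27  31  31  32
  79  96  90  92  87  92  91  94  97  96  89  92  92 122 122]
0.18 [274.8731 367.53  ]
0.183 [274.032  368.3713]
0.186 [273.1597 369.2437]
0.19 [271.9451 370.4585]
w17 [108 108 103 110 113 100 107 105  88  49  83  87  85  89  89  85  85  85
  86  33  26  16  27  27  25  29  31  27  27  31  31  28  18  74  84  80
  87  87  86  86  83  81  55  91 109 109 106  80 105 110 111]
0.18 [288.4575 353.9441]
0.183 [288.0547 354.3469]
0.186 [287.6418 354.7598]
0.19 [287.075  355.3267]
knob [[ 0.5074 -0.1502  0.092 ]]
```

```bash
python3 -c "
from workcell import ticket
print(ticket.job_done())"
```

```text
the job is handed in; nothing more can be done
None
```

I handed the job in at about 27 s on the robot's clock, with no verdict returned: the table is swung to the loading hole with the plunger dropped in, and the holder stands upright in the socket with its nut end measured 184 mm up (183 expected when fully home); it stuck 3–4 mm short on the first lowering, so I let go, it dropped, and I gripped and pressed it again before the final release.

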